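Flip open the filament dryer's cover and start it

ROBOT

A 7-joint arm with a two-finger parallel gripper is mounted at the origin on the work surface. World frame = base frame: x ahead of the robot, y to its left, z up, the work surface at z = 0. Lengths are in m, angles in rad, forces in N, time in s.
With the tool pointing down it reaches from about 0.425 to 0.875 m from the base axis. Payload 8.4 kg.
Tool frame: the origin (TCP) lies midway between the tips of the shut fingers; the grasp point (between the pads) lies 19 mm behind it; z points along the fingers, y is the direction in which the jaws open and shut (so a half turn about z gives the same grasp; the last joint's range is limited). The gripper opens to 87 mm and grips with 3 to 60 N. Pads are 19 mm wide; open, the fingers measure 117 mm over their backs; the gripper's body (75 mm by 190 mm) begins 51 mm behind the grasp point.
Start: joints at [1.124, 0.333, 0.04, 1.465, -0.013, 1.343, -0.059], TCP at [0.222, -0.611, 0.223] pointing down, gripper open.
Joint ranges: [-2.58, 2.58], [-0.38, 2.09], [-1.3, 1.39], [0.25, 2.4], [-1.5, 4.64], [0.08, 2.09], [-2.65, 2.65]. Speed limits (rad/s): [2.22, 2.22, 2.79, 2.79, 3.14, 3.14, 3.14].

INTERFACE

Orientations are given as a unit quaternion [w, x, y, z].
In Python, from cell import robot gives the robot as it stands.
- The arm moves only by the shell command python3 -m inch 'ROWS' [FORCE]. ROWS is JSON, a list of rows, each a list of 3 entries, a list of its own where there are three numbers: the shift along the tool's x, y, z in m, then the turn, a rotation vector about the tool's x, y, z in rad, then the closure, from -1 (fully open) to 1 (shut), so that 0 is half open. A call has exactly 5 rows; each row shifts and turns the commanded pose from where the row before left it, along the tool's axes as they then stand; what a row does not reach is not made up. A row lasts 1/10 s, in which the tool goes at most 50 mm and 8.59 degrees, less where a joint would pass 70% of its speed; a pose out of reach is approached as far as the arm can. A call is refused whole if a number of a shift passes 0.05 or a number of a turn 0.15, either way. A call with a gripper value outside its range is refused whole. The fingers move at their own pace and stop on an object; FORCE is the grip in N (left out, the last holds). Time passes only in rows, so rows that do not move let the fingers close, or fill a call up. It gives the time, the measured TCP pose, the force and the opening at its end, in the units of the state.
- robot.sense(): the state, without advancing time (a new reading comes with each control period).
- robot.grab_frame(name): name is "side" or "top"; returns the picture (420x560x3 uint8, red, green, blue); there is no depth.
- robot.camera_model(name): a dict with "fx", "fy", "cx", "cy" (pixels), "pose" (4x4, takes a point from camera to world coordinates). Camera axes: x right, y up, looking along -z (the intrinsics and any distortion apply to the point x, -y, -z); pixel columns grow to the right and rows downward; lengths in m; the calibration is good to about 2 mm. A picture is of the moment at which its call begins. camera_model takes no time and is no camera call.
- robot.job_done(): hands the job in, once; it reports no verdict.
The state is a dict: "time_s": time; "joint_positions": joint angles; "joint_velocities": joint speeds; "joint_efforts": joint torques, N m; "eef_pos": TCP position; "tcp_rot": TCP orientation; "wrist_force": force on the tool from outside, world axes, zero at the start; "wrist_torque": the same for the moment, N m; "finger_gap": finger opening in m.
Only numpy, scipy, OpenCV 4.12 (cv2) and the standard library are available. Lean on these libraries where they do the work, as an engineer would, in place of code of your own. Each camera call takes 0.05 s, during which the arm holds its last target.

TASK

The larger of the two black printed boxes is the filament dryer's control box. With the fingertips flip its hinged cover up and over until it rests fully open, leaning back by its own weight, then press the round start button inside all the way down and let it go. Only push the cover and ease it over: do not pinch it, force it or fling it; leave the smaller box shut and the other things on the bench where they are.

Things in the scene. Friction and masses are not known exactly. Their poses are not given: they have to be found in the camera images.
- dryer: control box: black case fixed to the bench, 140 mm deep (x), 150 wide (y), 85 high without cover, walls 5, open-topped under the cover. Origin: centre of underside; x from its front (lip side, nearest the robot) to its hinge side, z up; yaw within 20 degrees. Inside, a grey deck 50 mm above the bench carries the start button and, on the hinge side of it, a flat display 3 mm high
- cover (a joint): cover angle, rad: 0 shut, 1.57 upright, 1.95 fully open at the stop, leaning away from the robot. Balances at about 1.5, beyond which it falls open, softly (damped). Plate 140 x 150 x 5 mm, 0.10 to 0.15 kg. Lip at the middle of its front edge: 90 mm wide, 5 thick, sticks out 27 mm past the front wall, flared 25 degrees up; fingertips fit under it. Under 1 N lifts it
- cover_lip (a point): the middle of the outer edge of the cover's lip (at mid thickness); it moves with the cover. With the cover shut it is 167 mm from the hinge line horizontally, towards the robot, and 15 mm above the hinge line. It must be lifted along its arc about the hinge; a level push towards the hinge only jams it
- cover_hinge (a point): the middle of the cover's hinge line, at the top of the case's far wall: 70 mm along the case's x from its centre and 85 mm above the bench. The hinge line runs along the case's y
- start (a joint): travel of the start button in m: 0 up, 0.006 fully down. Springy: starts to move at 1.5 N, fully down at 5 N, comes back up when let go
- start_top (a point): centre of the top face of the start button: a round light grey button 36 mm across in a grey collar 52 mm across and 12 mm high. It lies on the case's middle line, 22 mm from the case's centre towards its front, its top 72 mm above the bench (13 mm below the rim, 22 mm above the deck); it is pressed straight down
- spares: the smaller black box, with spare parts, to be left shut: fixed to the bench, 100 x 100 mm, 60 mm high plus a 5 mm hinged lid with a 50 mm wide lip that sticks out 20 mm at its front. Origin at the centre of its underside, x axis from its front to its hinge side
- spares_lid (a joint): opening angle of the smaller box's lid in rad, 0 shut
- glue: a small upright jar of bed glue, 32 mm across (cap 30 mm), 100 mm high, loose. Origin at the centre of its underside
- scraper: a scraper lying on the bench, 200 mm long, blade 65 mm wide, wooden handle 20 mm thick, loose. Origin at its middle, at bench height; x axis along it, towards the blade

How it is judged:
By the outcome, as a careful person would: the job done as asked, in the order asked, and still so for the second after the job is handed in, with the robot touching nothing.
It also fails if it takes over 48 s, if anything falls off the work surface, if the arm or the gripper's body presses on something with over 40 N, if the wrist force passes 120 N, or if a joint passes its speed limit or range.

## Working session

There is one attempt and no reset: what is moved stays moved. The work goes in short steps, Python scripts to look and compute and a shell command to move; the robot and the scene stay as the last step left them, time stands still between calls to the robot, and variables do not carry over. Pictures are saved under pics/ and viewed, and the job is handed in when it is done.

```bash
mkdir -p pics; ls; python3 - <<'E'
from cell import robot
import cv2, numpy as np
s=robot.sense()
for k,v in s.items(): print(k,np.round(v,4))
for n in("side","top"):
    im=robot.grab_frame(n); cv2.imwrite(f"pics/{n}0.png",im[:,:,::-1])
    m=robot.camera_model(n); print(n,{k:(np.round(v,4).tolist()) for k,v in m.items()})
E
```

```text
pics
time_s 0.0
joint_positions [ 1.1238  0.3339  0.0399  1.4663 -0.0134  1.3433 -0.0585]
joint_velocities [-0.0014  0.      0.     -0.0004 -0.001  -0.0006  0.0016]
joint_efforts [ 0.00000e+00 -6.56363e+01  1.33500e+00 -4.03804e+01 -5.97000e-02
  4.49000e-02  1.00000e-04]
eef_pos [ 0.2213 -0.6106  0.2216]
tcp_rot [-8.000e-04  9.849e-01  1.730e-01 -2.000e-04]
wrist_force [-0.9187  0.0941 -0.9577]
wrist_torque [ 0.02    0.0416 -0.0282]
finger_gap 0.0871
side {'fx': 399.4791, 'fy': 399.4791, 'cx': 279.9412, 'cy': 211.4278, 'pose': [[0.9813, 0.1431, -0.1287, 0.4309], [-0.1923, 0.7569, -0.6246, -0.603], [0.008, 0.6377, 0.7703, 0.82], [0.0, 0.0, 0.0, 1.0]]}
top {'fx': 475.9205, 'fy': 475.9205, 'cx': 278.4325, 'cy': 209.6822, 'pose': [[-0.004, 0.9897, -0.143, 0.3829], [-0.9999, -0.0055, -0.0102, -0.013], [-0.0109, 0.143, 0.9897, 1.34], [0.0, 0.0, 0.0, 1.0]]}
```

View pics/top0.png

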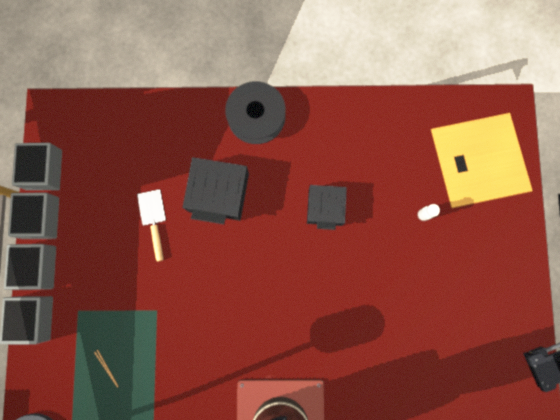

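View pics/side0.png

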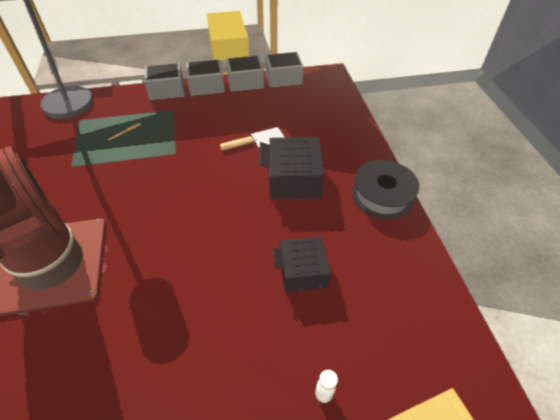

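The top view shows the dryer at about (215,189), the smaller box at (327,205), the scraper at (153,225) and the glue jar at (429,212). Next I'll measure the dryer's cover.

```bash
cat > h.py <<'E'
import numpy as np, cv2
from cell import robot
def ray(n,u,v):
    m=robot.camera_model(n);P=np.array(m["pose"])
    d=np.array([(u-m["cx"])/m["fx"],-(v-m["cy"])/m["fy"],-1.]);return P[:3,3],P[:3,:3]@d
def onz(n,u,v,z):
    o,d=ray(n,u,v);return o+d*(z-o[2])/d[2]
def proj(n,p):
    m=robot.camera_model(n);P=np.array(m["pose"]);c=P[:3,:3].T@(np.array(p)-P[:3,3])
    return np.array([m["cx"]+m["fx"]*c[0]/-c[2], m["cy"]-m["fy"]*c[1]/-c[2]])
E
python3 - <<'E'
from h import *
for n,(x0,y0,x1,y1) in {"top":(130,140,360,280),"side":(210,115,350,305)}.items():
    im=cv2.imread(f"pics/{n}0.png")[y0:y1,x0:x1]
    f=min(800/im.shape[1],600/im.shape[0]); f=int(f)
    o=cv2.resize(im,None,fx=f,fy=f,interpolation=cv2.INTER_CUBIC)
    o=np.clip(o.astype(float)*1.6+10,0,255).astype(np.uint8)
    cv2.imwrite(f"pics/{n}0z.png",o); print(n,f)
im=cv2.imread("pics/top0.png").astype(int)
m=((im[:,:,2]-im[:,:,0]<25)&(im.max(2)<110)).astype(np.uint8)
cs,_=cv2.findContours(m,cv2.RETR_EXTERNAL,cv2.CHAIN_APPROX_NONE)
for c in cs:
    if cv2.contourArea(c)>300: print(cv2.boundingRect(c),cv2.minAreaRect(c))
E
```

```text
top 3
side 3
(524, 344, 36, 48) ((547.4999389648438, 367.0), (43.824100494384766, 34.72502899169922), 68.19859313964844)
(72, 311, 85, 109) ((114.12360382080078, 365.00384521484375), (80.9922103881836, 110.54508209228516), 1.7714698314666748)
(2, 300, 35, 41) ((19.33407211303711, 319.9889831542969), (32.19519805908203, 42.10652542114258), 3.8140745162963867)
(21, 296, 32, 47) ((37.26721954345703, 319.2494201660156), (45.593597412109375, 30.98158836364746), 88.02507019042969)
(7, 247, 34, 40) ((23.182838439941406, 266.09881591796875), (31.47695541381836, 40.42122268676758), 3.945185899734497)
(41, 244, 15, 45) ((48.0, 266.0), (44.0, 14.0), 90.0)
(10, 195, 34, 39) ((26.5, 214.0), (38.0, 33.0), 90.0)
(31, 193, 28, 45) ((49.601348876953125, 218.6027374267578), (23.3400821685791, 46.830745697021484), 18.824710845947266)
(307, 186, 39, 43) ((326.2666015625, 206.9351043701172), (37.00141906738281, 42.41497802734375), 3.012787342071533)
(183, 158, 66, 66) ((215.18792724609375, 191.26846313476562), (58.62358474731445, 60.70900344848633), 10.007980346679688)
(14, 145, 34, 38) ((30.5, 163.5), (37.0, 33.0), 90.0)
(18, 144, 44, 46) ((48.08393096923828, 174.42108154296875), (33.82478713989258, 54.884788513183594), 37.30394744873047)
(226, 82, 59, 62) ((255.0, 112.5), (61.0, 58.0), 90.0)
```

View pics/top0z.png

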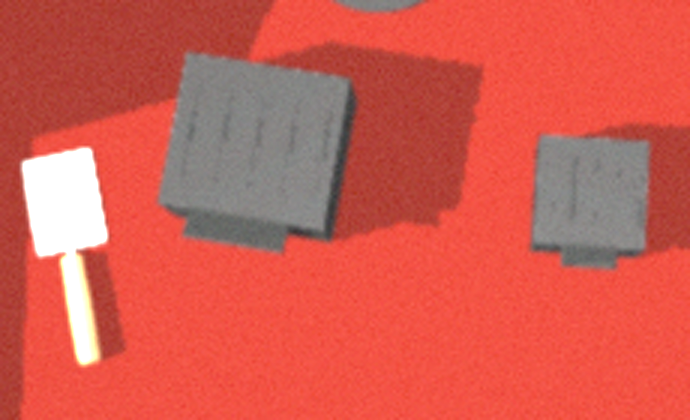

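View pics/side0z.png

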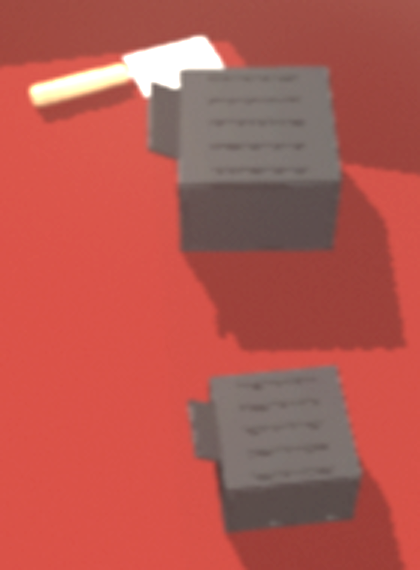

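```bash
python3 - <<'E'
from h import *
z=0.09
c=[onz("top",130+u/3,140+v/3,z)[:2] for u,v in [(188,53),(351,77),(327,234),(160,206)]]
c=np.array(c);print("top",c.round(4).tolist(),"sizes",[round(float(np.linalg.norm(c[i]-c[(i+1)%4])),4) for i in range(4)])
print("center",c.mean(0))
xd=(c[0]-c[3]+c[1]-c[2]);print("yaw",np.degrees(np.arctan2(xd[1],xd[0])))
yd=(c[0]-c[1]+c[3]-c[2]);print("yaw2",np.degrees(np.arctan2(-yd[0],yd[1])))
s=[onz("side",210+u/3,115+v/3,z)[:2] for u,v in [(332,67),(340,181),(180,183),(181,71)]]
s=np.array(s);print("side",s.round(4).tolist(),"sizes",[round(float(np.linalg.norm(s[i]-s[(i+1)%4])),4) for i in range(4)],s.mean(0))
xd=(s[0]-s[3]+s[1]-s[2]);print("yaw",np.degrees(np.arctan2(xd[1],xd[0])))
yd=(s[0]-s[1]+s[3]-s[2]);print("yaw2",np.degrees(np.arctan2(-yd[0],yd[1])))
for u,v in[(183,236),(283,251)]: print("lip top",onz("top",130+u/3,140+v/3,.1))
for u,v in[(152,82),(149,151)]: print("lip side",onz("side",210+u/3,115+v/3,.1))
for p in [(428,205),(429,212)]: print("glue",onz("top",*p,.1))
for u,v in[(535,135),(648,143),(645,252),(532,248),(562,265),(615,268)]: print("spares",onz("top",130+u/3,140+v/3,.065))
for u,v in[(65,155),(88,362),(22,160),(105,245)]: print("scr",onz("top",130+u/3,140+v/3,.01))
print("spool",onz("top",255,112,.07))
E
```

```text
top [[0.7069, 0.2311], [0.6838, 0.084], [0.5419, 0.1045], [0.5677, 0.2529]] sizes [0.1489, 0.1433, 0.1507, 0.1409]
center [0.62507744 0.16812876]
yaw -8.554238224840002
yaw2 -9.401072884209222
side [[0.7171, 0.2327], [0.6855, 0.0864], [0.5506, 0.1093], [0.5773, 0.2529]] sizes [0.1497, 0.1369, 0.1461, 0.1413] [0.63263499 0.1702901 ]
yaw -8.916549788943552
yaw2 -11.379864982225161
lip top [0.53954407 0.22992272 0.1       ]
lip top [0.52585067 0.14194904 0.1       ]
lip side [0.54664712 0.230925   0.1       ]
lip side [0.52949933 0.14246652 0.1       ]
glue [ 0.57240844 -0.39325274  0.1       ]
glue [ 0.55382898 -0.39496034  0.1       ]
spares [ 0.63473397 -0.08161961  0.065     ]
spares [ 0.62672131 -0.18394863  0.065     ]
spares [ 0.52728865 -0.17885134  0.065     ]
spares [ 0.53142984 -0.07758978  0.065     ]
spares [ 0.51595212 -0.10427359  0.065     ]
spares [ 0.51301017 -0.15167083  0.065     ]
scr [0.62899706 0.36153153 0.01      ]
scr [0.43336146 0.33339608 0.01      ]
scr [0.62441875 0.40229988 0.01      ]
scr [0.54277455 0.32086107 0.01      ]
spool [0.84126743 0.06416862 0.07      ]
```

```bash
cat >> h.py <<'E'
from scipy.spatial.transform import Rotation as R
C=np.array([.629,.169]);YAW=np.radians(-9.3)
ux=np.array([np.cos(YAW),np.sin(YAW),0]);uy=np.array([-np.sin(YAW),np.cos(YAW),0])
def case(x,y,z): return np.r_[C,0]+x*ux+y*uy+np.r_[0,0,z]
def cur():
    s=robot.sense();q=s["tcp_rot"];return np.array(s["eef_pos"]),R.from_quat([q[1],q[2],q[3],q[0]]),s
def Rt(fx=0.,fy=0.):
    "tool x=ux,y=-uy,z down, then tilt: fx about tool y (z->+ux), fy about tool x (z->+uy)"
    B=R.from_matrix(np.c_[ux,-uy,[0,0,-1]]);return B*R.from_rotvec([fy,0,0])*R.from_rotvec([0,fx,0])
def plan(p1,R1,n,p0=None,R0=None):
    if p0 is None: p0,R0,_=cur()
    rv=(R0.inv()*R1).as_rotvec()/n;dp=(np.array(p1)-p0)/n
    for i in range(n):
        Ri=R0*R.from_rotvec(rv*i)
        print([np.round(Ri.inv().apply(dp),3).tolist(),np.round(rv,3).tolist()])
    return np.array(p1),R1
E
python3 - <<'E'
from h import *
p0,R0,s=cur()
p,r=plan([.42,-.36,.26],R0,10)
print()
plan([.46,-.08,.26],Rt(),10,p,R0)
E
```

```text
[[0.027, -0.017, -0.004], [0.0, 0.0, 0.0]]
[[0.027, -0.017, -0.004], [0.0, 0.0, 0.0]]
[[0.027, -0.017, -0.004], [0.0, 0.0, 0.0]]
[[0.027, -0.017, -0.004], [0.0, 0.0, 0.0]]
[[0.027, -0.017, -0.004], [0.0, 0.0, 0.0]]
[[0.027, -0.017, -0.004], [0.0, 0.0, 0.0]]
[[0.027, -0.017, -0.004], [0.0, 0.0, 0.0]]
[[0.027, -0.017, -0.004], [0.0, 0.0, 0.0]]
[[0.027, -0.017, -0.004], [0.0, 0.0, 0.0]]
[[0.027, -0.017, -0.004], [0.0, 0.0, 0.0]]

[[0.013, -0.025, 0.0], [-0.0, 0.0, 0.051]]
[[0.012, -0.026, 0.0], [-0.0, 0.0, 0.051]]
[[0.011, -0.026, 0.0], [-0.0, 0.0, 0.051]]
[[0.009, -0.027, 0.0], [-0.0, 0.0, 0.051]]
[[0.008, -0.027, 0.0], [-0.0, 0.0, 0.051]]
[[0.007, -0.028, 0.0], [-0.0, 0.0, 0.051]]
[[0.005, -0.028, 0.0], [-0.0, 0.0, 0.051]]
[[0.004, -0.028, 0.0], [-0.0, 0.0, 0.051]]
[[0.002, -0.028, 0.0], [-0.0, 0.0, 0.051]]
[[0.001, -0.028, 0.0], [-0.0, 0.0, 0.051]]
```

```bash
python3 -m inch '[[[0.027,-0.017,-0.004],[0,0,0],1],[[0.027,-0.017,-0.004],[0,0,0],1],[[0.027,-0.017,-0.004],[0,0,0],1],[[0.027,-0.017,-0.004],[0,0,0],1],[[0.027,-0.017,-0.004],[0,0,0],1]]' 10
python3 -m inch '[[[0.027,-0.017,-0.004],[0,0,0],1],[[0.027,-0.017,-0.004],[0,0,0],1],[[0.027,-0.017,-0.004],[0,0,0],1],[[0.027,-0.017,-0.004],[0,0,0],1],[[0.027,-0.017,-0.004],[0,0,0],1]]'
python3 -c "
from h import *
p,r,s=cur();print(p.round(4),r.as_matrix().round(3).tolist(),np.round(s['joint_positions'],3))"
```

```text
time_s: 0.6
eef_pos: [0.32, -0.4839, 0.2423]
tcp_rot: [-0.0, 0.985, 0.173, -0.0]
wrist_force: [0.2, -0.1, 0.4]
finger_gap: 0.0545
time_s: 1.1
eef_pos: [0.4179, -0.358, 0.2624]
tcp_rot: [-0.0, 0.985, 0.173, -0.0]
wrist_force: [0.0, -0.4, 0.1]
finger_gap: 0.0152
[ 0.4179 -0.358   0.2624] [[0.94, 0.341, -0.0], [0.341, -0.94, 0.0], [-0.0, -0.0, -1.0]] [ 0.779  0.122 -0.166  1.643  0.02   1.38  -0.613]
```

```bash
python3 -m inch '[[[0.013,-0.025,0],[0,0,0.05],1],[[0.012,-0.026,0],[0,0,0.05],1],[[0.011,-0.026,0],[0,0,0.05],1],[[0.009,-0.027,0],[0,0,0.05],1],[[0.008,-0.027,0],[0,0,0.05],1]]'
python3 -m inch '[[[0.007,-0.028,0],[0,0,0.052],1],[[0.005,-0.028,0],[0,0,0.052],1],[[0.004,-0.028,0],[0,0,0.052],1],[[0.002,-0.028,0],[0,0,0.052],1],[[0.001,-0.028,0],[0,0,0.052],1]]'
python3 -c "
from h import *
p,r,s=cur();print(p.round(4),r.as_matrix().round(3).tolist(),np.round(s['joint_positions'],3))"
```

```text
time_s: 1.6
eef_pos: [0.4365, -0.2176, 0.2623]
tcp_rot: [-0.0, 0.999, 0.048, -0.0]
wrist_force: [-0.1, -0.0, 0.1]
finger_gap: 0.0005
time_s: 2.1
eef_pos: [0.4563, -0.0774, 0.2623]
tcp_rot: [0.0, 0.997, -0.082, -0.0]
wrist_force: [0.7, 0.5, 0.3]
finger_gap: 0.0003
[ 0.4563 -0.0774  0.2623] [[0.987, -0.164, -0.0], [-0.164, -0.987, -0.0], [-0.0, 0.0, -1.0]] [ 0.519 -0.051 -0.426  1.817 -0.021  1.372 -1.638]
```

```bash
cat > kin.py <<'E'
import numpy as np, itertools
from scipy.optimize import least_squares
from scipy.spatial.transform import Rotation as R
Q=[[1.1238,.3339,.0399,1.4663,-.0134,1.3433,-.0585],[.779,.122,-.166,1.643,.02,1.38,-.613],[.519,-.051,-.426,1.817,-.021,1.372,-1.638]]
P=np.array([[.2213,-.6106,.2216],[.4179,-.358,.2624],[.4563,-.0774,.2623]])
M=[R.from_quat([.9849,.173,-.0002,-.0008]).as_matrix(),np.array([[.94,.341,0],[.341,-.94,0],[0,0,-1]]),np.array([[.987,-.164,0],[-.164,-.987,0],[0,0,-1]])]
def rz(a): return R.from_euler('z',a).as_matrix()
def ry(a): return R.from_euler('y',a).as_matrix()
def fk(x,q,s):
    h,L1,L2,D,e1,e2,ew,yaw0,yaw7=x
    q=np.array(q)*s;T=rz(yaw0+q[0]);p=np.array([0,0,h])
    T=T@ry(q[1]);T=T@rz(q[2]);p=p+T@[e1,0,L1]
    T=T@ry(q[3]);p=p+T@[e2,0,L2];T=T@rz(q[4]);T=T@ry(q[5]);p=p+T@[ew,0,D];T=T@rz(q[6]+yaw7)
    return p,T
def fitall():
    best=None
    for s3,s5,s7 in itertools.product([1,-1],repeat=3):
        s=np.array([-1,1,s3,1,s5,1,s7])
        for y7 in(0,1.57,3.14,-1.57):
            f=lambda x:np.r_[np.concatenate([np.r_[fk(x,q,s)[0]-p,.3*(fk(x,q,s)[1]-m).ravel()] for q,p,m in zip(Q,P,M)]),.02*(np.array(x[4:7]))]
            r=least_squares(f,[.35,.4,.4,.35,0,0,0,-.1,y7])
            if best is None or r.cost<best[0]: best=(r.cost,s,r.x,f(r.x))
    return best
if __name__=="__main__":
    b=fitall();print(b[0],b[1],b[2].round(4));print(b[3].round(4))
E
python3 kin.py
```

```text
3.9370472357627585e-05 [-1  1 -1  1 -1  1 -1] [ 3.022   0.5151  0.5026  3.1422 -0.0035  0.033  -0.0082 -0.0776  1.4929]
[-0.0054 -0.0029 -0.0003 -0.      0.0001  0.      0.0001  0.      0.
  0.      0.     -0.      0.0003  0.0036  0.0006  0.     -0.0001 -0.0003
 -0.0001 -0.      0.0004 -0.0001 -0.0005  0.      0.0019  0.0048 -0.0003
 -0.0002  0.     -0.0003  0.      0.0002 -0.0001 -0.0003  0.0001  0.
 -0.0001  0.0007 -0.0002]
```

```bash
python3 - <<'E'
from h import *
p,r=plan(case(-.2,0,.24),Rt(.5,0),10)
print(p)
E
```

```text
[[-0.007, -0.027, 0.002], [0.0, 0.05, -0.0]]
[[-0.007, -0.027, 0.002], [0.0, 0.05, -0.0]]
[[-0.007, -0.027, 0.002], [0.0, 0.05, -0.0]]
[[-0.007, -0.027, 0.001], [0.0, 0.05, -0.0]]
[[-0.007, -0.027, 0.001], [0.0, 0.05, -0.0]]
[[-0.007, -0.027, 0.0], [0.0, 0.05, -0.0]]
[[-0.007, -0.027, 0.0], [0.0, 0.05, -0.0]]
[[-0.007, -0.027, -0.0], [0.0, 0.05, -0.0]]
[[-0.007, -0.027, -0.001], [0.0, 0.05, -0.0]]
[[-0.007, -0.027, -0.001], [0.0, 0.05, -0.0]]
[0.43162886 0.20132076 0.24      ]
```

```bash
python3 -m inch '[[[-0.007,-0.027,0.002],[0,0.05,0],1],[[-0.007,-0.027,0.002],[0,0.05,0],1],[[-0.007,-0.027,0.002],[0,0.05,0],1],[[-0.007,-0.027,0.001],[0,0.05,0],1],[[-0.007,-0.027,0.001],[0,0.05,0],1]]'
python3 -c "
from h import *
p,r,s=cur();print(p.round(4),r.as_matrix().round(4).tolist(),np.round(s['joint_positions'],4))"
python3 -m inch '[[[-0.007,-0.027,0],[0,0.05,0],1],[[-0.007,-0.027,0],[0,0.05,0],1],[[-0.007,-0.027,0],[0,0.05,0],1],[[-0.007,-0.027,-0.001],[0,0.05,0],1],[[-0.007,-0.027,-0.001],[0,0.05,0],1]]'
python3 -c "
from h import *
p,r,s=cur();print(p.round(4),r.as_matrix().round(4).tolist(),np.round(s['joint_positions'],4))"
```

```text
time_s: 2.6
eef_pos: [0.4443, 0.0612, 0.2509]
tcp_rot: [0.01, 0.989, -0.08, 0.125]
wrist_force: [1.0, 0.7, 0.2]
finger_gap: 0.0005
[0.4443 0.0612 0.2509] [[0.9557, -0.1616, 0.246], [-0.1565, -0.9869, -0.0403], [0.2493, 0.0, -0.9684]] [ 0.4146 -0.2981 -0.5955  2.0341 -0.0908  1.1186 -1.8832]
time_s: 3.1
eef_pos: [0.4329, 0.1999, 0.241]
tcp_rot: [0.02, 0.965, -0.078, 0.248]
wrist_force: [2.0, -0.8, 0.0]
finger_gap: 0.0004
[0.4329 0.1999 0.241 ] [[0.8649, -0.1611, 0.4755], [-0.1414, -0.9869, -0.0771], [0.4817, -0.0005, -0.8764]] [ 0.163  -0.3682 -0.7953  2.1281  0.1194  0.9218 -2.433 ]
```

```bash
cat > kin2.py <<'E'
from kin import *
Q+= [[.4146,-.2981,-.5955,2.0341,-.0908,1.1186,-1.8832],[.163,-.3682,-.7953,2.1281,.1194,.9218,-2.433]]
P=np.vstack([P,[[.4443,.0612,.2509],[.4329,.1999,.241]]])
M+= [np.array([[.9557,-.1616,.246],[-.1565,-.9869,-.0403],[.2493,0,-.9684]]),np.array([[.8649,-.1611,.4755],[-.1414,-.9869,-.0771],[.4817,-.0005,-.8764]])]
S=np.array([-1,1,-1,1,-1,1,-1])
def fk2(x,q):
    h,L1,L2,D,e1,e2,ew,yaw0,yaw7,sy,sx=x
    q=np.array(q)*S;T=rz(yaw0+q[0]);p=np.array([0,0,h])+T@[sx,sy,0]
    T=T@ry(q[1]);T=T@rz(q[2]);p=p+T@[e1,0,L1]
    T=T@ry(q[3]);p=p+T@[e2,0,L2];T=T@rz(q[4]);T=T@ry(q[5]);p=p+T@[ew,0,D];T=T@rz(q[6]+yaw7)
    return p,T
f=lambda x:np.r_[np.concatenate([np.r_[fk2(x,q)[0]-p,.3*(fk2(x,q)[1]-m).ravel()] for q,p,m in zip(Q,P,M)]),.002*(np.array(x[[4,5,6,9,10]]))]
r=least_squares(f,[.35,.5,.5,.4,0,0,0,-.1,1.5,0,0]);X=r.x
lo=np.array([-2.58,-.38,-1.3,.25,-1.5,.08,-2.65]);hi=np.array([2.58,2.09,1.39,2.4,4.64,2.09,2.65])
def ik(p,Rm,seeds):
    best=None
    for q0 in seeds:
        g=lambda q:np.r_[(fk2(X,q)[0]-p)*5,(fk2(X,q)[1]-Rm).ravel(),.002*(q-(lo+hi)/2)/(hi-lo)]
        s=least_squares(g,np.clip(q0,lo+.01,hi-.01),bounds=(lo+.03,hi-.03))
        e=np.linalg.norm(fk2(X,s.x)[0]-p);a=np.linalg.norm(fk2(X,s.x)[1]-Rm)
        if best is None or e*5+a<best[0]: best=(e*5+a,e,a,s.x)
    return best
if __name__=="__main__":
    print(r.cost,X.round(4)); print(np.abs(f(X)).max())
    from h import case,Rt
    rng=np.random.default_rng(0)
    seeds=[np.array(Q[-1]),np.array(Q[2])]+[lo+(hi-lo)*rng.random(7) for _ in range(8)]
    tipz={}
    for name,fx,fy in [("fwd40",.7,0),("fwd50",.87,0),("side+y45",0,.8),("side+y60",0,1.05),("side-y45",0,-.8),("side-y60",0,-1.05)]:
        for roll in (0,1.5708,3.1416,-1.5708):
            Rm=(Rt(fx,fy)*R.from_rotvec([0,0,roll])).as_matrix()
            o=[]
            for th in (0,.8,1.5,1.9):
                pos=case(.07-.16*np.cos(th)-.01*np.sin(th),0,.085+.16*np.sin(th)-.012*np.cos(th))
                b=ik(pos,Rm,seeds); o.append((round(b[1],4),round(b[2],3))); q=b[3]
                if th in(0,):qa=q
            print(name,round(roll,2),o,qa.round(2))
E
time python3 kin2.py
```

```text
2.999979059700206e-06 [ 2.6410e-01  4.5870e-01  4.9270e-01  3.7460e-01  5.7000e-03 -1.2700e-02
 -4.6000e-03 -1.3000e-03  1.5694e+00 -4.3500e-02  4.6000e-03]
0.0015218856701926797Traceback (most recent call last):
  File "kin2.py", line 35, in <module>
    b=ik(pos,Rm,seeds); o.append((round(b[1],4),round(b[2],3))); q=b[3]
  File "kin2.py", line 19, in ik
    s=least_squares(g,np.clip(q0,lo+.01,hi-.01),bounds=(lo+.03,hi-.03))
    return func(*args, **kwargs)
    raise ValueError("Initial guess is outside of provided bounds")
ValueError: Initial guess is outside of provided bounds

real	0m0.949s
user	0m1.482s
sys	0m0.104s
```

Kinematic fit is good to 1.5 mm. I'll fix the seed bounds.

```bash
sed -i 's/lo+.01,hi-.01/lo+.04,hi-.04/' kin2.py; time timeout 400 python3 kin2.py
```

```text
2.999979059700206e-06 [ 2.6410e-01  4.5870e-01  4.9270e-01  3.7460e-01  5.7000e-03 -1.2700e-02
 -4.6000e-03 -1.3000e-03  1.5694e+00 -4.3500e-02  4.6000e-03]
0.0015218856701926797
fwd40 0 [(np.float64(0.0065), np.float64(0.069)), (np.float64(0.0135), np.float64(0.069)), (np.float64(0.0022), np.float64(0.031)), (np.float64(0.0), np.float64(0.0))] [ 0.34  0.33 -1.15  2.3   1.52  0.83  2.62]
fwd40 1.57 [(np.float64(0.0), np.float64(0.0)), (np.float64(0.0), np.float64(0.0)), (np.float64(0.0), np.float64(0.0)), (np.float64(0.0), np.float64(0.0))] [-0.33  0.1  -0.42  2.33  1.22  0.61  1.24]
fwd40 3.14 [(np.float64(0.0), np.float64(0.0)), (np.float64(0.0), np.float64(0.0)), (np.float64(0.0), np.float64(0.0)), (np.float64(0.0), np.float64(0.0))] [-0.35  0.1  -0.4   2.33  1.22  0.61 -0.33]
fwd40 -1.57 [(np.float64(0.0), np.float64(0.0)), (np.float64(0.0), np.float64(0.0)), (np.float64(0.0), np.float64(0.0)), (np.float64(0.0), np.float64(0.0))] [-0.36  0.09 -0.39  2.33  1.21  0.61 -1.9 ]
fwd50 0 [(np.float64(0.0), np.float64(0.0)), (np.float64(0.0124), np.float64(0.132)), (np.float64(0.0148), n
[... 3294 characters left out ...]
-0.96  0.91  0.31  1.33  0.4   1.76 -2.49]
side-y60 1.57 [(np.float64(0.0), np.float64(0.0)), (np.float64(0.0), np.float64(0.0)), (np.float64(0.0), np.float64(0.0)), (np.float64(0.0058), np.float64(0.044))] [-0.77  0.9   0.01  1.3   0.57  1.84  2.1 ]
side-y60 3.14 [(np.float64(0.0), np.float64(0.0)), (np.float64(0.0), np.float64(0.0)), (np.float64(0.0), np.float64(0.0)), (np.float64(0.0), np.float64(0.0))] [-0.82  0.9   0.1   1.31  0.52  1.81  0.57]
side-y60 -1.57 [(np.float64(0.0), np.float64(0.0)), (np.float64(0.0), np.float64(0.0)), (np.float64(0.0), np.float64(0.0)), (np.float64(0.0), np.float64(0.0))] [-0.89  0.9   0.2   1.32  0.47  1.78 -0.96]
real	5m40.762s
user	5m33.856s
sys	0m0.139s
```

```bash
python3 - <<'E'
from h import *
R1=Rt(0,.8)
p,r=plan(case(-.15,-.095,.25),R1,10); print()
p,r=plan(case(-.10,-.095,.15),R1,5,p,r);print()
p,r=plan(case(-.089,-.095,.05),R1,10,p,r);print()
p,r=plan(case(-.089,-.040,.05),R1,5,p,r)
E
```

```text
[[0.005, 0.009, 0.002], [0.078, -0.048, 0.02]]
[[0.005, 0.009, 0.001], [0.078, -0.048, 0.02]]
[[0.005, 0.009, -0.0], [0.078, -0.048, 0.02]]
[[0.005, 0.009, -0.001], [0.078, -0.048, 0.02]]
[[0.005, 0.009, -0.002], [0.078, -0.048, 0.02]]
[[0.005, 0.009, -0.003], [0.078, -0.048, 0.02]]
[[0.005, 0.008, -0.004], [0.078, -0.048, 0.02]]
[[0.005, 0.008, -0.005], [0.078, -0.048, 0.02]]
[[0.005, 0.007, -0.006], [0.078, -0.048, 0.02]]
[[0.005, 0.007, -0.007], [0.078, -0.048, 0.02]]

[[0.01, 0.014, 0.014], [0.0, 0.0, 0.0]]
[[0.01, 0.014, 0.014], [0.0, 0.0, 0.0]]
[[0.01, 0.014, 0.014], [0.0, 0.0, 0.0]]
[[0.01, 0.014, 0.014], [0.0, 0.0, 0.0]]
[[0.01, 0.014, 0.014], [0.0, 0.0, 0.0]]

[[0.001, 0.007, 0.007], [0.0, 0.0, 0.0]]
[[0.001, 0.007, 0.007], [0.0, 0.0, 0.0]]
[[0.001, 0.007, 0.007], [0.0, 0.0, 0.0]]
[[0.001, 0.007, 0.007], [0.0, 0.0, 0.0]]
[[0.001, 0.007, 0.007], [0.0, 0.0, 0.0]]
[[0.001, 0.007, 0.007], [0.0, 0.0, 0.0]]
[[0.001, 0.007, 0.007], [0.0, 0.0, 0.0]]
[[0.001, 0.007, 0.007], [0.0, 0.0, 0.0]]
[[0.001, 0.007, 0.007], [0.0, 0.0, 0.0]]
[[0.001, 0.007, 0.007], [0.0, 0.0, 0.0]]

[[-0.0, -0.008, 0.008], [0.0, 0.0, 0.0]]
[[-0.0, -0.008, 0.008], [0.0, 0.0, 0.0]]
[[-0.0, -0.008, 0.008], [0.0, 0.0, 0.0]]
[[-0.0, -0.008, 0.008], [0.0, 0.0, 0.0]]
[[-0.0, -0.008, 0.008], [0.0, 0.0, 0.0]]
```

```bash
python3 -m inch '[[[0.005,0.009,0.002],[0.078,-0.048,0.02],1],[[0.005,0.009,0.001],[0.078,-0.048,0.02],1],[[0.005,0.009,0],[0.078,-0.048,0.02],1],[[0.005,0.009,-0.001],[0.078,-0.048,0.02],1],[[0.005,0.009,-0.002],[0.078,-0.048,0.02],1]]'
python3 -m inch '[[[0.005,0.009,-0.003],[0.078,-0.048,0.02],1],[[0.005,0.008,-0.004],[0.078,-0.048,0.02],1],[[0.005,0.008,-0.005],[0.078,-0.048,0.02],1],[[0.005,0.007,-0.006],[0.078,-0.048,0.02],1],[[0.005,0.007,-0.007],[0.078,-0.048,0.02],1]]'
python3 -m inch '[[[0.01,0.014,0.014],[0,0,0],1],[[0.01,0.014,0.014],[0,0,0],1],[[0.01,0.014,0.014],[0,0,0],1],[[0.01,0.014,0.014],[0,0,0],1],[[0.01,0.014,0.014],[0,0,0],1]]'
python3 - <<'E'
from h import *
p,r,s=cur();print(p.round(4),case(-.10,-.095,.15).round(4),(r.inv()*Rt(0,.8)).as_rotvec().round(3),np.round(s['joint_positions'],3))
for n in("side","top"): cv2.imwrite(f"pics/{n}1.png",robot.grab_frame(n)[:,:,::-1])
for n,(x0,y0,x1,y1) in {"top":(130,140,360,280),"side":(170,80,360,230)}.items():
    im=cv2.imread(f"pics/{n}1.png")[y0:y1,x0:x1]
    f=4 if n=="side" else 3
    o=cv2.resize(im,None,fx=f,fy=f,interpolation=cv2.INTER_CUBIC)
    cv2.imwrite(f"pics/{n}1z.png",np.clip(o.astype(float)*1.6+10,0,255).astype(np.uint8))
    print(n,proj(n,p))
E
```

```text
time_s: 3.6
eef_pos: [0.4504, 0.1495, 0.2441]
tcp_rot: [-0.191, 0.968, -0.079, 0.141]
wrist_force: [-0.1, -0.9, -0.7]
finger_gap: 0.0002
time_s: 4.1
eef_pos: [0.4656, 0.0983, 0.2479]
tcp_rot: [-0.389, 0.918, -0.075, 0.028]
wrist_force: [-0.2, -0.3, -0.7]
finger_gap: 0.0006
time_s: 4.6
eef_pos: [0.5144, 0.0921, 0.147]
tcp_rot: [-0.387, 0.919, -0.075, 0.028]
wrist_force: [-0.6, -0.4, -0.2]
finger_gap: 0.0
[0.5144 0.0921 0.147 ] [0.515  0.0914 0.15  ] [ 0.003  0.006 -0.004] [ 0.019  0.228  0.265  2.03  -0.925  1.22  -0.966]
top [241.72636872 225.95648103]
side [256.23082998 166.29530761]
```

View pics/top1z.png

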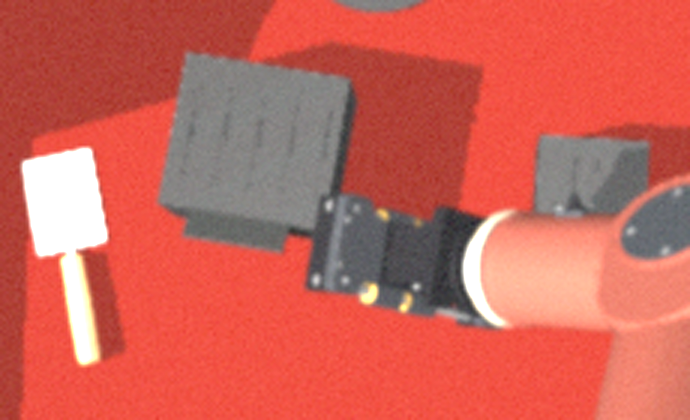

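View pics/side1z.png

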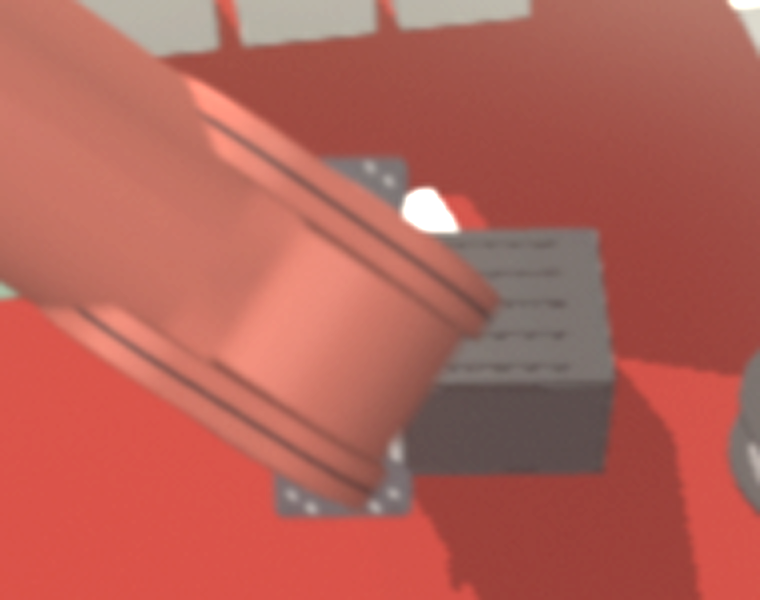

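```bash
python3 - <<'E'
from h import *
p,r,s=cur()
for a in(.0375,-.0375):
  for b in (.095,-.095):
    w=p+r.apply([a,b,-.070]); t=proj("top",w);d=proj("side",w)
    print(w.round(3),((t-[130,140])*3).round(0),((d-[170,80])*4).round(0))
E
```

```text
[ 0.532 -0.029  0.126] [478. 240.] [410. 514.]
[0.554 0.102 0.262] [309. 190.] [406. 173.]
[ 0.458 -0.017  0.127] [465. 326.] [277. 516.]
[0.48  0.114 0.263] [292. 286.] [270. 174.]
```

```bash
sed -i 's/C=np.array(\[.629,.169\])/C=np.array([.631,.170])/' h.py; python3 - <<'E'
from h import *
R1=Rt(0,.8)
p,r=plan(case(-.088,-.095,.051),R1,10); print()
p,r=plan(case(-.088,-.040,.051),R1,5,p,r)
E
```

```text
[[0.002, 0.007, 0.007], [0.0, 0.001, -0.001]]
[[0.002, 0.007, 0.007], [0.0, 0.001, -0.001]]
[[0.002, 0.007, 0.007], [0.0, 0.001, -0.001]]
[[0.002, 0.007, 0.007], [0.0, 0.001, -0.001]]
[[0.002, 0.007, 0.007], [0.0, 0.001, -0.001]]
[[0.002, 0.007, 0.007], [0.0, 0.001, -0.001]]
[[0.002, 0.007, 0.007], [0.0, 0.001, -0.001]]
[[0.002, 0.007, 0.007], [0.0, 0.001, -0.001]]
[[0.002, 0.007, 0.007], [0.0, 0.001, -0.001]]
[[0.002, 0.007, 0.007], [0.0, 0.001, -0.001]]

[[-0.0, -0.008, 0.008], [0.0, 0.0, 0.0]]
[[-0.0, -0.008, 0.008], [0.0, 0.0, 0.0]]
[[-0.0, -0.008, 0.008], [0.0, 0.0, 0.0]]
[[-0.0, -0.008, 0.008], [0.0, 0.0, 0.0]]
[[-0.0, -0.008, 0.008], [0.0, 0.0, 0.0]]
```

```bash
python3 -m inch '[[[0.002,0.007,0.007],[0,0,0],1],[[0.002,0.007,0.007],[0,0,0],1],[[0.002,0.007,0.007],[0,0,0],1],[[0.002,0.007,0.007],[0,0,0],1],[[0.001,0.007,0.007],[0,0,0],1]]'
python3 -m inch '[[[0.001,0.007,0.007],[0,0,0],1],[[0.001,0.007,0.007],[0,0,0],1],[[0.001,0.007,0.007],[0,0,0],1],[[0.001,0.006,0.006],[0,0,0],1],[[0,0.006,0.006],[0,0,0],1]]'
python3 - <<'E'
from h import *
p,r,s=cur();d=p-np.r_[C,0];print(d@ux,d@uy,d[2])
im=robot.grab_frame("top");cv2.imwrite("pics/top2.png",im[:,:,::-1])
o=cv2.resize(im[140:280,130:360,::-1],None,fx=3,fy=3,interpolation=cv2.INTER_CUBIC)
cv2.imwrite("pics/top2z.png",np.clip(o.astype(float)*1.6+10,0,255).astype(np.uint8))
E
```

```text
time_s: 5.2
eef_pos: [0.523, 0.0913, 0.0979]
tcp_rot: [-0.387, 0.919, -0.075, 0.028]
wrist_force: [-0.1, 0.1, 0.7]
finger_gap: 0.0003
time_s: 5.7
eef_pos: [0.5267, 0.0912, 0.0511]
tcp_rot: [-0.387, 0.919, -0.075, 0.028]
wrist_force: [-0.1, 0.1, -0.6]
finger_gap: 0.0005
-0.09017622847759814 -0.09457326170105787 0.05109362138050817
```

View pics/top2z.png

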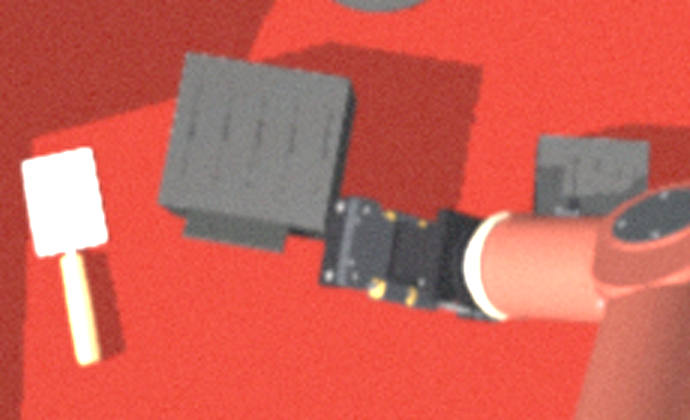

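The gripper is down beside the lip at about (330,240) in the zoomed top view, with a clear gap. Next it slides in under the lip.

```bash
python3 -m inch '[[[0,-0.008,0.008],[0,0,0],1],[[0,-0.008,0.008],[0,0,0],1],[[0,-0.008,0.008],[0,0,0],1],[[0,-0.008,0.008],[0,0,0],1],[[0,-0.007,0.007],[0,0,0],1]]'
python3 - <<'E'
from h import *
p,r,s=cur();d=p-np.r_[C,0];print(d@ux,d@uy,d[2],s["wrist_force"])
im=robot.grab_frame("top")
o=cv2.resize(im[140:280,130:360,::-1],None,fx=3,fy=3,interpolation=cv2.INTER_CUBIC)
cv2.imwrite("pics/top3z.png",np.clip(o.astype(float)*1.6+10,0,255).astype(np.uint8))
# arc plan
def T(th): return case(.07-.159*np.cos(th)-.0095*np.sin(th),-.040,.085+.138*np.sin(th)-.023*np.cos(th))
R1=Rt(0,.8);q=p;rr=r
print("up",R1.inv().apply([0,0,.002]))
for th in np.arange(.1,1.9,.1):
    rv=R1.inv().apply(T(th)-T(th-.1))/2
    print(round(th,1),rv.round(4))
E
```

```text
time_s: 6.25
eef_pos: [0.5355, 0.1473, 0.0529]
tcp_rot: [-0.387, 0.919, -0.074, 0.028]
wrist_force: [0.3, -0.1, -0.0]
finger_gap: 0.0003
-0.09055074574412517 -0.03784717294545296 0.052913409303968977 [ 0.28794226 -0.14286325 -0.02879432]
up [-1.38777878e-20 -1.43471218e-03 -1.39341342e-03]
0.1 [-0.0001 -0.005  -0.0048]
0.2 [ 0.0007 -0.005  -0.0049]
0.3 [ 0.0015 -0.005  -0.0049]
0.4 [ 0.0023 -0.0049 -0.0048]
0.5 [ 0.003  -0.0048 -0.0047]
0.6 [ 0.0037 -0.0046 -0.0045]
0.7 [ 0.0044 -0.0044 -0.0043]
0.8 [ 0.0051 -0.0042 -0.0041]
0.9 [ 0.0057 -0.0039 -0.0038]
1.0 [ 0.0062 -0.0035 -0.0034]
1.1 [ 0.0067 -0.0032 -0.0031]
1.2 [ 0.0071 -0.0028 -0.0027]
1.3 [ 0.0074 -0.0023 -0.0023]
1.4 [ 0.0076 -0.0019 -0.0018]
1.5 [ 0.0078 -0.0014 -0.0014]
1.6 [ 0.0079 -0.0009 -0.0009]
1.7 [ 0.008  -0.0004 -0.0004]
1.8 [0.0079 0.0001 0.0001]
```

View pics/top3z.png

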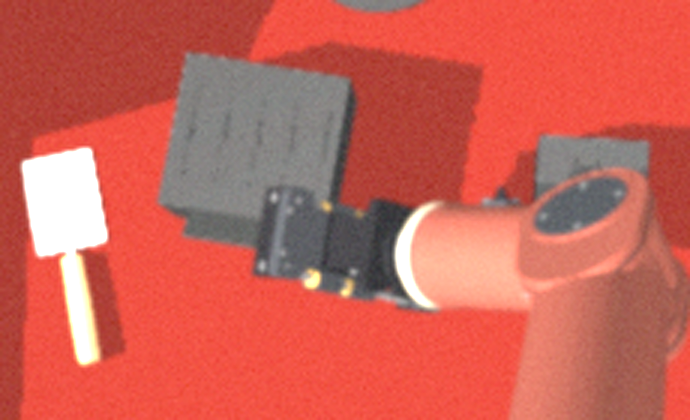

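The gripper is over the lip's right part, at about (270,240), with the fingertips beneath the lip and no force. Now lift gently.

```bash
python3 -m inch '[[[0,-0.002,-0.002],[0,0,0],1],[[0,-0.002,-0.002],[0,0,0],1],[[0,-0.002,-0.002],[0,0,0],1],[[0,-0.002,-0.002],[0,0,0],1],[[0,-0.002,-0.002],[0,0,0],1]]'
python3 -m inch '[[[0,-0.003,-0.003],[0,0,0],1],[[0,-0.003,-0.003],[0,0,0],1],[[0,-0.003,-0.003],[0,0,0],1],[[0,-0.003,-0.003],[0,0,0],1],[[0,-0.003,-0.003],[0,0,0],1]]'
python3 - <<'E'
from h import *
p,r,s=cur();d=p-np.r_[C,0];print(d@ux,d@uy,d[2],s["wrist_force"])
for n,(x0,y0,x1,y1) in {"top":(130,140,360,280),"side":(210,80,360,230)}.items():
    im=robot.grab_frame(n)[y0:y1,x0:x1,::-1]
    f=4 if n=="side" else 3
    o=cv2.resize(im,None,fx=f,fy=f,interpolation=cv2.INTER_CUBIC)
    cv2.imwrite(f"pics/{n}4z.png",np.clip(o.astype(float)*1.6+10,0,255).astype(np.uint8))
E
```

```text
time_s: 6.8
eef_pos: [0.5356, 0.1451, 0.0669]
tcp_rot: [-0.387, 0.919, -0.075, 0.028]
wrist_force: [0.2, -0.3, -0.5]
finger_gap: 0.0003
time_s: 7.3
eef_pos: [0.5356, 0.1452, 0.0882]
tcp_rot: [-0.387, 0.919, -0.075, 0.028]
wrist_force: [-0.8, -0.3, -0.9]
finger_gap: 0.0004
-0.09016277692938404 -0.03992800261397759 0.08816225241735964 [-0.83356166 -0.31849665 -0.85129885]
```

View pics/top4z.png

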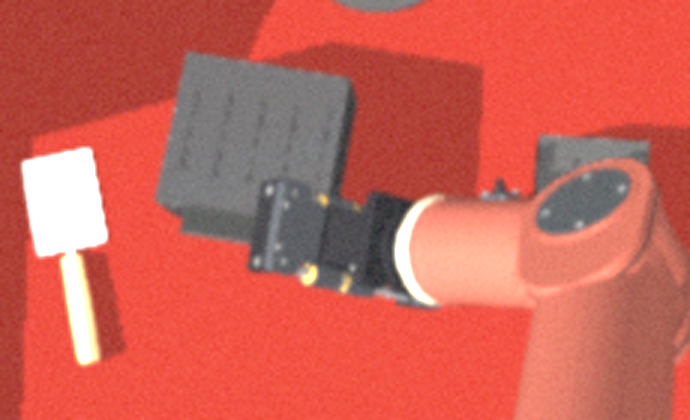

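View pics/side4z.png

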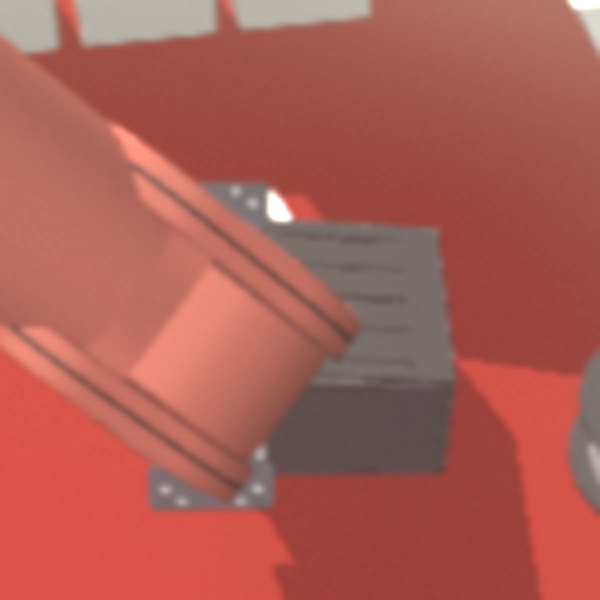

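The cover has started to rise: its front edge moved out to about (157,200) in the top zoom, with under 1 N on the wrist. I'll carry on along the arc.

```bash
python3 -m inch '[[[0.001,-0.005,-0.005],[0,0,0],1],[[0.0015,-0.005,-0.005],[0,0,0],1],[[0.002,-0.005,-0.005],[0,0,0],1],[[0.0025,-0.005,-0.005],[0,0,0],1],[[0.003,-0.005,-0.005],[0,0,0],1]]'
python3 -m inch '[[[0.003,-0.0048,-0.0047],[0,0,0],1],[[0.0035,-0.0046,-0.0045],[0,0,0],1],[[0.0037,-0.0046,-0.0045],[0,0,0],1],[[0.0044,-0.0044,-0.0043],[0,0,0],1],[[0.0044,-0.0044,-0.0043],[0,0,0],1]]'
python3 - <<'E'
from h import *
p,r,s=cur();d=p-np.r_[C,0];print(d@ux,d@uy,d[2],s["wrist_force"],np.round(s['joint_positions'],2))
for n,(x0,y0,x1,y1) in {"top":(130,140,360,280),"side":(210,80,360,230)}.items():
    im=robot.grab_frame(n)[y0:y1,x0:x1,::-1]
    f=4 if n=="side" else 3
    o=cv2.resize(im,None,fx=f,fy=f,interpolation=cv2.INTER_CUBIC)
    cv2.imwrite(f"pics/{n}5z.png",np.clip(o.astype(float)*1.6+10,0,255).astype(np.uint8))
E
```

```text
time_s: 7.9
eef_pos: [0.5458, 0.1432, 0.1239]
tcp_rot: [-0.387, 0.919, -0.075, 0.028]
wrist_force: [-0.8, -2.3, 0.0]
finger_gap: 0.0002
time_s: 8.4
eef_pos: [0.565, 0.1401, 0.1554]
tcp_rot: [-0.387, 0.919, -0.075, 0.028]
wrist_force: [-1.6, 0.3, 0.6]
finger_gap: 0.0005
-0.06030825223081789 -0.04017522296511847 0.15544278188070956 [-1.6037597   0.25909563  0.56321311] [-0.05  0.28  0.23  1.94 -0.96  1.18 -1.06]
```

View pics/top5z.png

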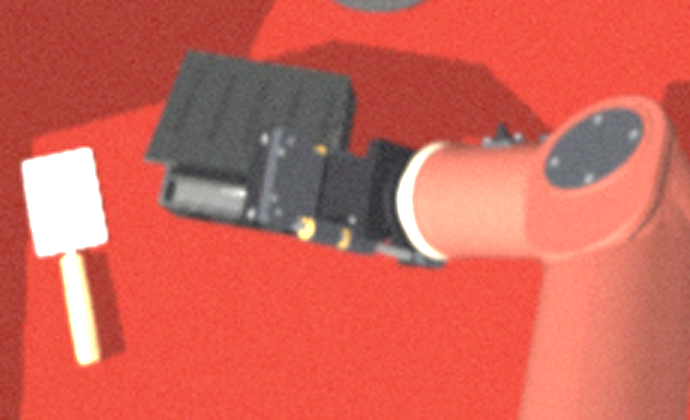

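View pics/side5z.png

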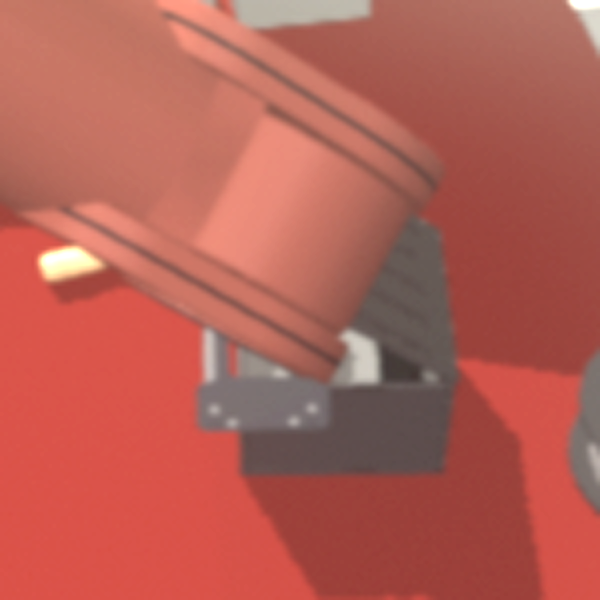

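The cover is at roughly 0.8 rad: the deck is now visible at (205,195) in the top zoom, and forces are low. I'll continue along the arc.

```bash
python3 -m inch '[[[0.0048,-0.0043,-0.0042],[0,0,0],1],[[0.005,-0.0042,-0.0041],[0,0,0],1],[[0.0055,-0.004,-0.004],[0,0,0],1],[[0.0057,-0.0039,-0.0038],[0,0,0],1],[[0.006,-0.0036,-0.0035],[0,0,0],1]]'
python3 -m inch '[[[0.0062,-0.0035,-0.0034],[0,0,0],1],[[0.0065,-0.0033,-0.0032],[0,0,0],1],[[0.0067,-0.0032,-0.0031],[0,0,0],1],[[0.007,-0.003,-0.0029],[0,0,0],1],[[0.0071,-0.0028,-0.0027],[0,0,0],1]]'
python3 - <<'E'
from h import *
p,r,s=cur();d=p-np.r_[C,0];print(d@ux,d@uy,d[2],s["wrist_force"],np.round(s['joint_positions'],2))
for n,(x0,y0,x1,y1) in {"top":(130,140,360,280),"side":(210,80,360,230)}.items():
    im=robot.grab_frame(n)[y0:y1,x0:x1,::-1]
    f=4 if n=="side" else 3
    o=cv2.resize(im,None,fx=f,fy=f,interpolation=cv2.INTER_CUBIC)
    cv2.imwrite(f"pics/{n}6z.png",np.clip(o.astype(float)*1.6+10,0,255).astype(np.uint8))
E
```

```text
time_s: 9.0
eef_pos: [0.5921, 0.1357, 0.1834]
tcp_rot: [-0.387, 0.919, -0.075, 0.028]
wrist_force: [-1.1, 0.1, 0.5]
finger_gap: 0.0005
time_s: 9.5
eef_pos: [0.6252, 0.1304, 0.2048]
tcp_rot: [-0.387, 0.919, -0.075, 0.028]
wrist_force: [-0.9, -0.1, 0.1]
finger_gap: 0.0004
0.0007157913084156248 -0.039977400939313804 0.20477427614855712 [-0.91834552 -0.05443121  0.05769809] [-0.05  0.33  0.24  1.75 -0.93  1.27 -1.16]
```

View pics/top6z.png

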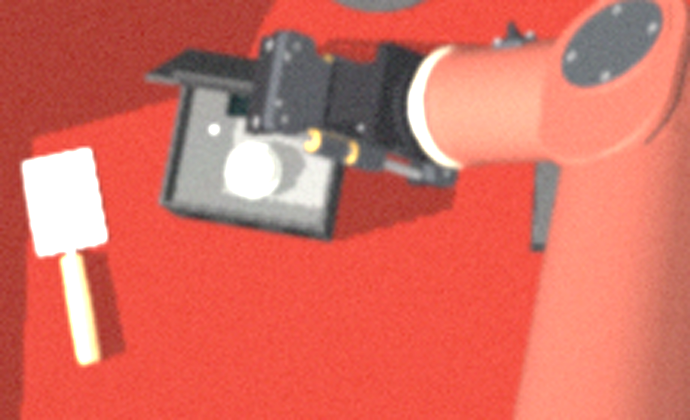

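View pics/side6z.png

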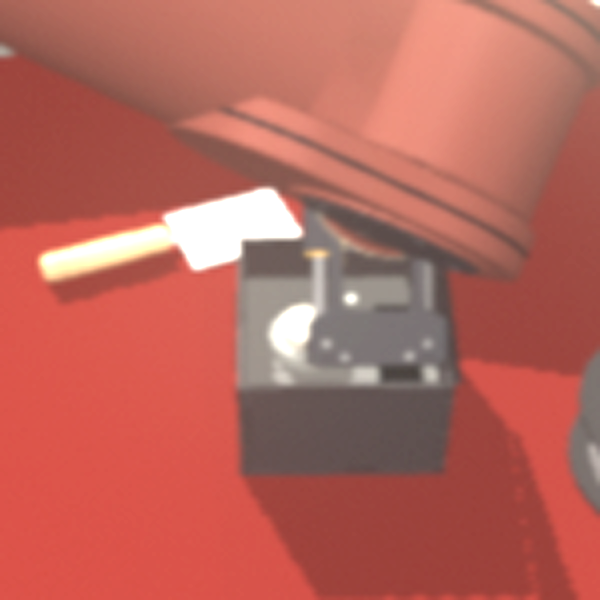

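The cover is at about 1.2 rad and the button shows at (252,170) in the top zoom. I'll keep going over the balance point, slowly.

```bash
python3 -m inch '[[[0.0065,-0.0021,-0.0021],[0,0,0],1],[[0.0065,-0.0019,-0.0018],[0,0,0],1],[[0.0065,-0.0017,-0.0016],[0,0,0],1],[[0.0065,-0.0014,-0.0014],[0,0,0],1],[[0.0065,-0.001,-0.001],[0,0,0],1]]'
python3 -m inch '[[[0.006,-0.0007,-0.0007],[0,0,0],1],[[0.006,-0.0006,-0.0006],[0,0,0],1],[[0.006,-0.0004,-0.0004],[0,0,0],1],[[0.006,-0.0003,-0.0003],[0,0,0],1],[[0.006,0,0],[0,0,0],1]]'
python3 - <<'E'
from h import *
p,r,s=cur();d=p-np.r_[C,0];print(d@ux,d@uy,d[2],s["wrist_force"],np.round(s['joint_positions'],2))
for n,(x0,y0,x1,y1) in {"top":(130,140,360,280),"side":(210,80,360,230)}.items():
    im=robot.grab_frame(n)[y0:y1,x0:x1,::-1]
    f=4 if n=="side" else 3
    o=cv2.resize(im,None,fx=f,fy=f,interpolation=cv2.INTER_CUBIC)
    cv2.imwrite(f"pics/{n}7z.png",np.clip(o.astype(float)*1.6+10,0,255).astype(np.uint8))
E
```

```text
time_s: 10.1
eef_pos: [0.6574, 0.1252, 0.2158]
tcp_rot: [-0.387, 0.919, -0.075, 0.028]
wrist_force: [0.0, -0.4, -0.7]
finger_gap: 0.0006
time_s: 10.6
eef_pos: [0.6869, 0.1204, 0.2183]
tcp_rot: [-0.387, 0.919, -0.075, 0.028]
wrist_force: [-0.1, 0.4, -0.2]
finger_gap: 0.0003
0.06321294724230057 -0.039924526145071415 0.21827309497157188 [-0.10544505  0.40074267 -0.23441386] [-0.04  0.44  0.25  1.58 -0.94  1.33 -1.21]
```

View pics/top7z.png

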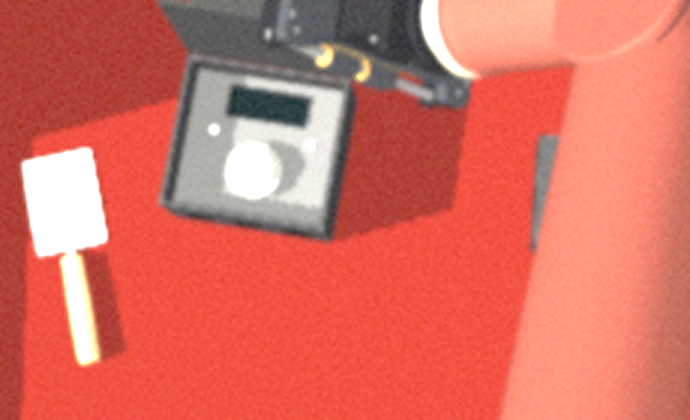

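View pics/side7z.png

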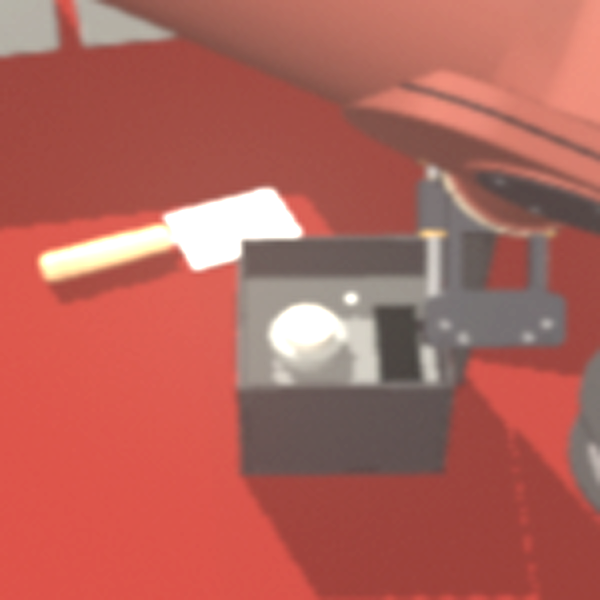

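```bash
python3 - <<'E'
from h import *
for n,(x0,y0,x1,y1) in {"top":(130,90,330,240)}.items():
    im=robot.grab_frame(n); cv2.imwrite("pics/top8.png",im[:,:,::-1])
    o=cv2.resize(im[y0:y1,x0:x1,::-1],None,fx=4,fy=4,interpolation=cv2.INTER_CUBIC)
    cv2.imwrite(f"pics/{n}8z.png",np.clip(o.astype(float)*2+10,0,255).astype(np.uint8))
im2=robot.grab_frame("side");cv2.imwrite("pics/side8.png",im2[:,:,::-1])
for n,img,b in(("top",im,(185,160,250,225)),("side",im2,(268,145,320,180))):
    x0,y0,x1,y1=b;g=img[y0:y1,x0:x1].min(2)
    print(n,np.percentile(g,[50,90,97,99]))
    for t in (150,170,190,210):
        m=(g>t).astype(np.uint8)
        cs,_=cv2.findContours(m,cv2.RETR_EXTERNAL,cv2.CHAIN_APPROX_NONE)
        if not cs: continue
        c=max(cs,key=cv2.contourArea);mo=cv2.moments(c)
        if mo["m00"]==0: continue
        u=x0+mo["m10"]/mo["m00"];v=y0+mo["m01"]/mo["m00"];w=onz(n,u,v,.072)
        print(n,t,cv2.contourArea(c),cv2.boundingRect(c),round(u,1),round(v,1),w.round(4))
print(case(-.022,0,.072))
E
```

```text
top [ 74.   140.   212.28 237.  ]
top 150 220.5 (20, 27, 17, 19) 213.0 196.4 [0.6035 0.1771 0.072 ]
top 170 185.0 (21, 28, 15, 18) 212.9 196.4 [0.6036 0.1775 0.072 ]
top 190 139.0 (22, 29, 13, 16) 212.8 196.2 [0.604  0.1777 0.072 ]
top 210 110.5 (22, 30, 13, 13) 213.1 195.8 [0.6053 0.1768 0.072 ]
side [ 82.   125.   202.43 215.  ]
side 150 101.5 (10, 11, 18, 12) 285.4 161.1 [0.6045 0.1749 0.072 ]
side 170 71.5 (12, 12, 14, 8) 286.2 160.5 [0.6072 0.1767 0.072 ]
side 190 61.0 (12, 12, 13, 8) 285.9 160.5 [0.6064 0.177  0.072 ]
side 210 32.5 (13, 13, 9, 6) 285.2 160.4 [0.6047 0.1778 0.072 ]
[0.60928917 0.17355528 0.072     ]
```

View pics/top8z.png

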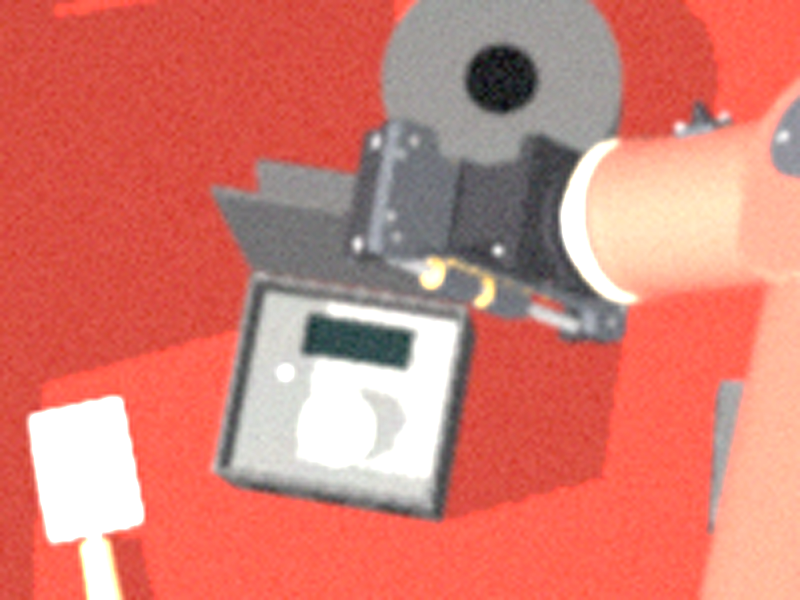

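```bash
python3 - <<'E'
from h import *
for th in (1.5,1.7,1.85,1.95):
    def pt(a,b,y): # a=dist towards front (pos), b above hinge plane
        return case(.07-a*np.cos(th)+b*np.sin(th),y,.085+a*np.sin(th)+b*np.cos(th))
    print(th,[((proj("top",pt(*k))-[130,90])*4).round(0).tolist() for k in [(.14,0,.075),(.167,.015,.045)]],[proj("side",pt(*k)).round(0).tolist() for k in [(.14,0,.075),(.167,.015,.045)]])
p0,R0,s=cur()
p,r=plan(p0-.04*ux+[0,0,.03],R0,5);print()
p,r=plan([.607,.1755,.25],Rt(0,0),10,p,r)
E
```

```text
1.5 [[203.0, 222.0], [247.0, 195.0]] [[319.0, 96.0], [327.0, 94.0]]
1.7 [[212.0, 178.0], [258.0, 144.0]] [[330.0, 96.0], [340.0, 95.0]]
1.85 [[220.0, 148.0], [268.0, 110.0]] [[338.0, 98.0], [350.0, 97.0]]
1.95 [[225.0, 130.0], [274.0, 89.0]] [[343.0, 99.0], [355.0, 100.0]]
[[-0.008, -0.004, -0.004], [0.0, 0.0, 0.0]]
[[-0.008, -0.004, -0.004], [0.0, 0.0, 0.0]]
[[-0.008, -0.004, -0.004], [0.0, 0.0, 0.0]]
[[-0.008, -0.004, -0.004], [0.0, 0.0, 0.0]]
[[-0.008, -0.004, -0.004], [0.0, 0.0, 0.0]]

[[-0.005, -0.003, 0.003], [-0.08, 0.001, -0.0]]
[[-0.005, -0.003, 0.003], [-0.08, 0.001, -0.0]]
[[-0.005, -0.003, 0.002], [-0.08, 0.001, -0.0]]
[[-0.005, -0.004, 0.002], [-0.08, 0.001, -0.0]]
[[-0.005, -0.004, 0.002], [-0.08, 0.001, -0.0]]
[[-0.005, -0.004, 0.001], [-0.08, 0.001, -0.0]]
[[-0.005, -0.004, 0.001], [-0.08, 0.001, -0.0]]
[[-0.005, -0.004, 0.001], [-0.08, 0.001, -0.0]]
[[-0.005, -0.004, 0.0], [-0.08, 0.001, -0.0]]
[[-0.005, -0.004, 0.0], [-0.08, 0.001, -0.0]]
```

The cover reads about 1.65 rad from the lip corner at (258,160). It is past balance, so I'll let it settle for half a second and measure again.

```bash
python3 -m inch '[[[0.003,0,0],[0,0,0],1],[[0.003,0,0],[0,0,0],1],[[0.003,0,0],[0,0,0],1],[[0,0,0],[0,0,0],1],[[0,0,0],[0,0,0],1]]'
python3 - <<'E'
from h import *
im=robot.grab_frame("top")
o=cv2.resize(im[90:240,130:330,::-1],None,fx=4,fy=4,interpolation=cv2.INTER_CUBIC)
cv2.imwrite(f"pics/top9z.png",np.clip(o.astype(float)*2+10,0,255).astype(np.uint8))
E
```

```text
time_s: 11.3
eef_pos: [0.6953, 0.119, 0.2181]
tcp_rot: [-0.387, 0.919, -0.075, 0.028]
wrist_force: [1.0, -0.6, -0.2]
finger_gap: 0.0003
```

View pics/top9z.png

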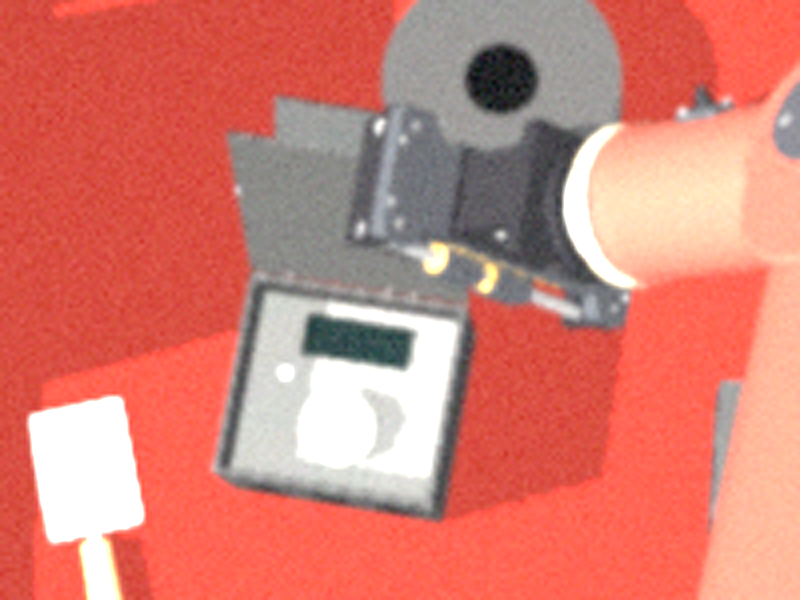

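The cover has fallen open: plate corner (230,133) and lip corner (275,98) match the 1.95 prediction within about 2 px. I'll back away and point the tool down over the button.

```bash
python3 -m inch '[[[-0.01,-0.004,-0.004],[0,0,0],1],[[-0.01,-0.004,-0.004],[0,0,0],1],[[-0.01,-0.004,-0.004],[0,0,0],1],[[-0.01,-0.004,-0.004],[0,0,0],1],[[-0.01,-0.004,-0.004],[0,0,0],1]]'
python3 -m inch '[[[-0.005,-0.003,0.003],[-0.08,0,0],1],[[-0.005,-0.003,0.003],[-0.08,0,0],1],[[-0.005,-0.003,0.002],[-0.08,0,0],1],[[-0.005,-0.004,0.002],[-0.08,0,0],1],[[-0.005,-0.004,0.002],[-0.08,0,0],1]]'
python3 -m inch '[[[-0.005,-0.004,0.001],[-0.08,0,0],1],[[-0.005,-0.004,0.001],[-0.08,0,0],1],[[-0.005,-0.004,0.001],[-0.08,0,0],1],[[-0.005,-0.004,0],[-0.08,0,0],1],[[-0.005,-0.004,0],[-0.08,0,0],1]]'
python3 - <<'E'
from h import *
p,r,s=cur();print(p.round(4),(r.inv()*Rt()).as_rotvec().round(3),np.round(s['joint_positions'],2),s["wrist_force"])
q,_=plan([.607,.1755,.12],Rt(),5)
E
```

```text
time_s: 11.85
eef_pos: [0.6451, 0.1269, 0.2477]
tcp_rot: [-0.387, 0.919, -0.075, 0.028]
wrist_force: [0.6, -0.8, -0.6]
finger_gap: 0.0004
time_s: 12.35
eef_pos: [0.6243, 0.1512, 0.2485]
tcp_rot: [-0.196, 0.977, -0.079, 0.013]
wrist_force: [0.2, -0.0, -0.5]
finger_gap: 0.0006
time_s: 12.85
eef_pos: [0.6029, 0.1754, 0.2505]
tcp_rot: [0.002, 0.997, -0.08, -0.003]
wrist_force: [-0.2, 1.1, -0.3]
finger_gap: 0.0002
[0.6029 0.1754 0.2505] [0.005 0.005 0.002] [-0.55  0.28  0.25  1.49 -0.07  1.39 -2.03] [-0.17269713  1.11861456 -0.25389298]
[[0.001, -0.0, 0.026], [0.001, 0.001, 0.0]]
[[0.001, -0.0, 0.026], [0.001, 0.001, 0.0]]
[[0.001, -0.0, 0.026], [0.001, 0.001, 0.0]]
[[0.001, -0.0, 0.026], [0.001, 0.001, 0.0]]
[[0.001, -0.0, 0.026], [0.001, 0.001, 0.0]]
```

```bash
python3 -m inch '[[[0.001,0,0.026],[0.001,0.001,0],1],[[0.001,0,0.026],[0.001,0.001,0],1],[[0.001,0,0.026],[0.001,0.001,0],1],[[0.001,0,0.026],[0.001,0.001,0],1],[[0,0,0.026],[0.001,0.001,0],1]]'
python3 -m inch '[[[0,0,0.01],[0,0,0],1],[[0,0,0.01],[0,0,0],1],[[0,0,0.01],[0,0,0],1],[[0,0,0.004],[0,0,0],1],[[0,0,0],[0,0,0],1]]'
python3 - <<'E'
from h import *
p,r,s=cur();print(p.round(4),s["wrist_force"])
for n,(x0,y0,x1,y1) in {"top":(130,90,330,240),"side":(210,80,360,230)}.items():
    im=robot.grab_frame(n)[y0:y1,x0:x1,::-1]
    o=cv2.resize(im,None,fx=4,fy=4,interpolation=cv2.INTER_CUBIC)
    cv2.imwrite(f"pics/{n}10z.png",np.clip(o.astype(float)*1.6+10,0,255).astype(np.uint8))
E
```

```text
time_s: 13.35
eef_pos: [0.6063, 0.1746, 0.1189]
tcp_rot: [-0.001, 0.997, -0.08, -0.0]
wrist_force: [-0.4, -0.2, -0.5]
finger_gap: 0.0003
time_s: 13.85
eef_pos: [0.6066, 0.1748, 0.0853]
tcp_rot: [-0.001, 0.997, -0.08, -0.001]
wrist_force: [-1.0, 0.3, -0.5]
finger_gap: 0.0006
[0.6066 0.1748 0.0853] [-1.03875696  0.29096762 -0.53150325]
```

View pics/top10z.png

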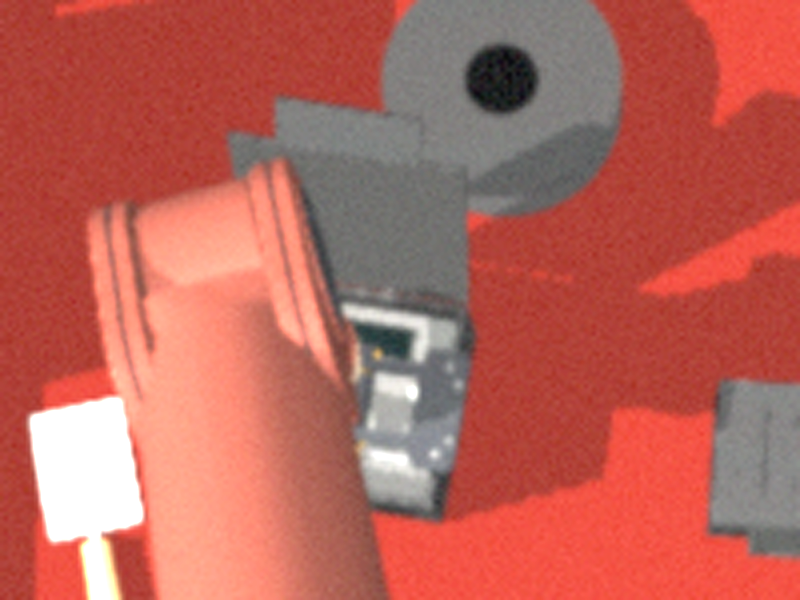

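View pics/side10z.png

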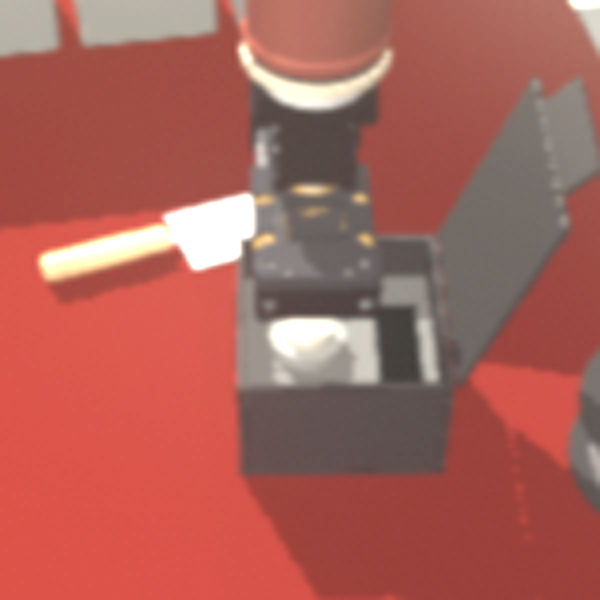

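The side view shows the cover leaning open and the gripper over the button at (307,340). I'll press in small steps.

```bash
python3 -m inch '[[[0,0,0.004],[0,0,0],1],[[0,0,0.004],[0,0,0],1],[[0,0,0.003],[0,0,0],1],[[0,0,0.002],[0,0,0],1],[[0,0,0],[0,0,0],1]]'
python3 -m inch '[[[0,0,0.001],[0,0,0],1],[[0,0,0.001],[0,0,0],1],[[0,0,0.001],[0,0,0],1],[[0,0,0],[0,0,0],1],[[0,0,0],[0,0,0],1]]'
```

```text
time_s: 14.45
eef_pos: [0.6064, 0.1747, 0.0721]
tcp_rot: [-0.001, 0.997, -0.08, -0.001]
wrist_force: [-1.3, -0.8, 1.6]
finger_gap: 0.0002
time_s: 14.95
eef_pos: [0.6066, 0.1748, 0.0695]
tcp_rot: [-0.001, 0.997, -0.08, -0.001]
wrist_force: [-1.5, -0.9, 2.9]
finger_gap: 0.0003
```

Contact is at the expected height and the force follows the spring. I'll go on to the bottom.

```bash
python3 -m inch '[[[0,0,0.001],[0,0,0],1],[[0,0,0.001],[0,0,0],1],[[0,0,0.001],[0,0,0],1],[[0,0,0.0005],[0,0,0],1],[[0,0,0],[0,0,0],1]]'
python3 -m inch '[[[0,0,0.0005],[0,0,0],1],[[0,0,0.0005],[0,0,0],1],[[0,0,0.0005],[0,0,0],1],[[0,0,0],[0,0,0],1],[[0,0,0],[0,0,0],1]]'
```

```text
time_s: 15.45
eef_pos: [0.6067, 0.1748, 0.0665]
tcp_rot: [-0.001, 0.997, -0.08, -0.001]
wrist_force: [-4.4, -0.5, 8.7]
finger_gap: 0.0005
time_s: 15.95
eef_pos: [0.6068, 0.1748, 0.0663]
tcp_rot: [-0.001, 0.997, -0.08, -0.0]
wrist_force: [-8.6, -2.7, 19.5]
finger_gap: 0.0002
```

The button has bottomed out: travel stopped at z = 0.0663 and force rose past 5 N to 19 N. Now release it and rise.

```bash
python3 -m inch '[[[0,0,-0.004],[0,0,0],1],[[0,0,-0.005],[0,0,0],1],[[0,0,-0.01],[0,0,0],1],[[0,0,-0.02],[0,0,0],1],[[0,0,-0.03],[0,0,0],1]]'
python3 -m inch '[[[0,0,-0.03],[0,0,0],1],[[0,0,-0.03],[0,0,0],1],[[-0.02,0,-0.03],[0,0,0],1],[[-0.03,0,-0.02],[0,0,0],1],[[-0.03,0,0],[0,0,0],1]]'
python3 -m inch '[[[-0.03,0,0],[0,0,0],1],[[-0.03,0,0],[0,0,0],1],[[0,0.03,0],[0,0,0],1],[[0,0.03,0],[0,0,0],1],[[0,0.03,0],[0,0,0],1]]'
python3 - <<'E'
from h import *
p,r,s=cur();print(p.round(4),s["wrist_force"])
for n,(x0,y0,x1,y1) in {"top":(110,80,360,260),"side":(180,70,370,310)}.items():
    im=robot.grab_frame(n)[:,:,::-1]; cv2.imwrite(f"pics/{n}11.png",im)
    f=3 if n=="top" else 2.5
    o=cv2.resize(im[y0:y1,x0:x1],None,fx=f,fy=f,interpolation=cv2.INTER_CUBIC)
    cv2.imwrite(f"pics/{n}11z.png",np.clip(o.astype(float)*1.6+10,0,255).astype(np.uint8))
E
```

```text
time_s: 16.45
eef_pos: [0.6056, 0.1744, 0.1326]
tcp_rot: [-0.0, 0.997, -0.08, -0.002]
wrist_force: [0.5, 0.3, -0.4]
finger_gap: 0.0006
time_s: 16.95
eef_pos: [0.5286, 0.1876, 0.2469]
tcp_rot: [-0.002, 0.997, -0.08, 0.002]
wrist_force: [-0.0, 0.3, 0.3]
finger_gap: 0.0006
time_s: 17.45
eef_pos: [0.4539, 0.1071, 0.2438]
tcp_rot: [-0.001, 0.997, -0.08, -0.0]
wrist_force: [0.6, -0.5, -0.3]
finger_gap: 0.0004
[0.4539 0.1071 0.2438] [ 0.55791656 -0.48053002 -0.33977588]
```

View pics/top11z.png

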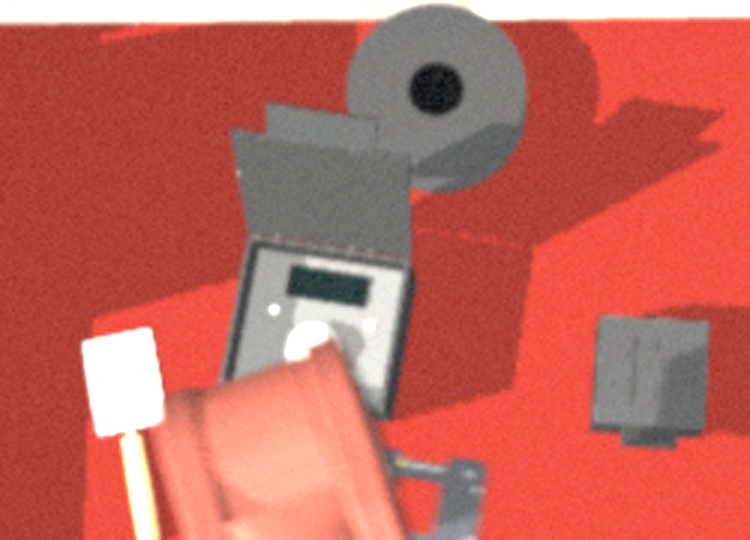

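View pics/side11z.png

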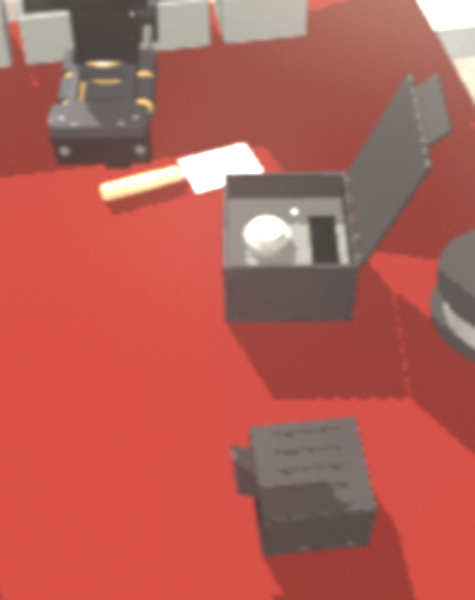

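The dryer's cover leans fully open with the button up at (267,235) in the side zoom. The small box is shut, the scraper is unmoved and the arm is clear of everything. Handing in.

```bash
python3 - <<'E'
from h import *
a=cv2.imread("pics/top0.png").astype(int);b=cv2.imread("pics/top11.png").astype(int)
for nm,(x0,y0,x1,y1) in {"scraper":(135,185,162,235),"glue":(410,195,450,225),"spares":(300,180,350,232)}.items():
    print(nm,np.abs(a-b)[y0:y1,x0:x1].max(2).mean().round(1))
robot.job_done()
print(robot.sense()["time_s"])
E
```

```text
scraper 2.6
glue 32.1
spares 6.3
the job is handed in; nothing more can be done
the job is handed in; nothing more can be done
```

```bash
python3 - <<'E'
import cv2,numpy as np
o=[cv2.resize(cv2.imread(f"pics/top{k}.png")[170:260,380:480],None,fx=4,fy=4) for k in("0","11")]
cv2.imwrite("pics/glue.png",np.hstack(o))
E
```

```text
(no output)
```

View pics/glue.png

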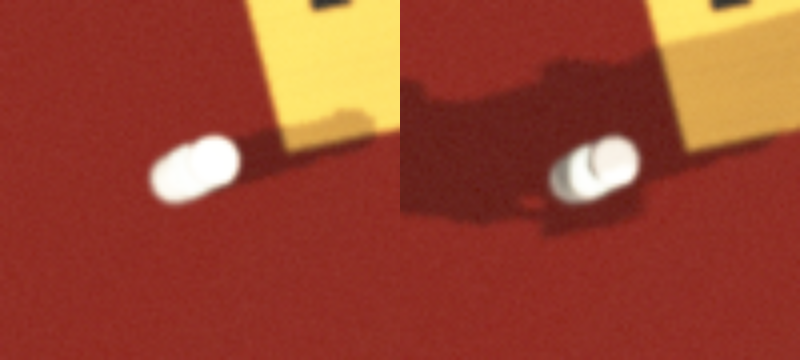

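The job is handed in, about 17.5 s into the 48 s allowed. The dryer's cover is fully open and the start button was pressed all the way down and released.

- **Cover:** I slid the shut fingertips sideways under the lip and lifted it slowly along its arc. Past the balance point it fell open by itself. Wrist force stayed at about 2.5 N or less in every reading while I lifted. The last pictures show it resting at about 1.95 rad, with the arm clear.
- **Button:** I felt first contact at z = 0.072 m, as given. It stopped at 0.066 m, which is the full 6 mm. I went a little past the stop, so the force reached about 20 N at the wrist, above the 5 N needed and well below the limits. The last side view shows the button up again. I judged that by eye, not by measuring it.
- **Other things:** The smaller box is shut, and it and the scraper look unchanged between the first and last pictures. The glue jar failed my picture-difference check (32, against 3 to 6 for the others). The side-by-side picture, which I viewed only after handing in, shows it standing in the same place under the arm's shadow.
- **Disagreement:** The two cameras placed the box about 7 mm apart in x. I used a position between them, leaning towards the side camera because it matched the gripper's known position. Contact came where that predicted.

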